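Set out refill bottles and price slate on the display ledge

TASK

Set out the refill display: stand the amber and the green bottle upright behind the front lip of the white ledge, and lean the blue-framed price slate back against the ledge's back bar in the middle, at an easy angle of about 15 degrees, with one bottle on each side of the slate and not in front of it. Do not tip the full bottles on the way, set everything down rather than dropping it, and leave the jar and tin at the ends of the ledge and the other slate where they are.

Things in the scene. Friction and masses are not known exactly. Their poses are not given: they have to be found in the camera images.
- ledge: White steel display ledge, fixed, 110 deep (x) x 526 long (y). Origin: centre of its underside, on the counter; +x from the front lip to the open back, z up. Deck top at z = 60. Front lip 4 thick, inner face at x = -51, top at z = 90; like lips at both ends, inner faces at y = +-256. The back has only two bars and, at the ends, posts 172 high; nothing above or behind
- back_bar (a point): Middle of the axis of the upper back bar, which the slate is to lean on: round, 10 mm in diameter, along the ledge's y, at x = 56, z = 155 in the ledge's frame (95 above the deck; its front at x = 51). A like bar runs 55 mm below it. Axes as the ledge's
- lip (a point): Middle of the top edge of the front lip of the ledge. Axes as the ledge's
- amber_bottle: Full amber glass refill bottle with a black screw cap, about 0.3 kg, on the kitchen scale. Round body 58 mm in diameter up to 88 mm, shoulder narrowing to 28 mm at 104 mm, then a cylindrical cap 34 mm in diameter from 110 to 142 mm (the top), by which it can be lifted. Origin: centre of its underside, z up the bottle
- green_bottle: Full green plastic refill bottle with a white screw cap, of the same shape, size and weight as the amber one, standing on the counter. Origin: centre of its underside, z up the bottle
- blue_slate: Price slate in a blue frame: a flat plate 8 thick (its x) x 110 wide (y) x 160 tall (z), 0.16 kg, front and back alike. Origin: centre of its lower edge face, z up the slate. It starts upright in one slot of the wooden block, 22 mm deep in it, with 1.5 mm play on each side of its faces
- blue_slate_top (a point): Centre of the top edge of the blue slate, 160 mm above its origin; axes as the slate's
- wood_slate: The other slate, light wood frame, same size, in the other slot of the wooden block, 85 mm from the blue one; stays there. Origin: centre of its lower edge face
- block: Dark wooden slotted block, fixed, 120 (x) x 130 (y) x 32 high, with two slots along its x, 11 mm wide, 22 mm deep, at y = +-42.5 mm. Origin: centre of its underside
- scale: White kitchen scale with a steel platform, fixed, 130 (x) x 150 (y) mm, platform top 24 mm above the counter. Origin: centre of its underside
- soap_jar: Jar, 50 mm in diameter, 75 mm tall, standing on the ledge near its +y end; stays there. Origin: centre of its underside
- balm_tin: Small tin, 48 mm in diameter, 50 mm tall, standing on the ledge near its -y end; stays there. Origin: centre of its underside
Not all that is in view belongs to the job. What is shaped like the green_bottle but pink or yellow is not meant.

How it is judged (in metres and radians):
At the end, for the whole second after the job is handed in: Both bottles upright (4.5 deg) on the deck behind the lip, one each side of the blue slate, axes over 78 mm from its centre line; slate's foot on the deck within 35 mm of the ledge's middle, square to it within 10 deg, leaning back on the back bar 6 to 27 deg from vertical; all at rest (z of amber_bottle in the frame of ledge between 0.055 and 0.066 m and z of green_bottle in the frame of ledge between 0.055 and 0.066 m and x of amber_bottle in the frame of ledge between -0.03 and 0.03 m and x of green_bottle in the frame of ledge between -0.03 and 0.03 m and angle between each of amber_bottle, green_bottle's own z axis and vertical below 0.08 rad and ((y of amber_bottle in the frame of blue_slate above 0.078 m and y of green_bottle in the frame of blue_slate below -0.078 m) or (y of green_bottle in the frame of blue_slate above 0.078 m and y of amber_bottle in the frame of blue_slate below -0.078 m)) and z of blue_slate in the frame of ledge between 0.055 and 0.068 m and y of blue_slate in the frame of ledge between -0.035 and 0.035 m and x of blue_slate in the frame of ledge above -0.048 m and x of blue_slate_top in the frame of ledge above 0.05 m and angle between blue_slate's own z axis and vertical between 0.1 and 0.48 rad and angle between the y axis of blue_slate and the y axis of ledge, either way round below 0.17 rad and linear speed of each of amber_bottle, green_bottle, blue_slate below 0.02 m/s); the robot touches nothing.
It fails at once if a full bottle is tipped by more than about 30 degrees (angle between any of amber_bottle, green_bottle's own z axis and vertical above 0.52 rad).
It fails at once if a bottle or the blue slate is dropped or thrown (moves faster than 0.5 m/s out of the gripper, as in a fall of more than about 13 mm) ((linear speed of amber_bottle above 0.5 m/s and contact force between the fingers and amber_bottle below 0.2 N) or (linear speed of green_bottle above 0.5 m/s and contact force between the fingers and green_bottle below 0.2 N) or (linear speed of blue_slate above 0.5 m/s and contact force between the fingers and blue_slate below 0.2 N)).
It fails at once if the jar, the tin or the other slate is shifted by more than 20 mm or knocked over (distance of any of soap_jar, balm_tin, wood_slate from where it was at the start of the episode above 0.02 m or angle between any of soap_jar, balm_tin, wood_slate's own z axis and vertical above 0.5 rad).
It also fails if it takes over 59 s, if anything falls off the work surface, if the arm or the gripper's body presses on something with over 40 N, if the wrist force passes 120 N, or if a joint passes its speed limit or range.

ROBOT

A 7-joint arm with a two-finger parallel gripper is mounted at the origin on the work surface. World frame = base frame: x ahead of the robot, y to its left, z up, the work surface at z = 0. Lengths are in m, angles in degrees, forces in N, time in s.
With the tool pointing down it reaches from about 0.425 to 0.875 m from the base axis. Payload 4.7 kg.
Tool frame: the origin (TCP) lies at the very end of the fingers, on their centre line; the grasp point (between the pads) lies 19 mm behind it; z points along the fingers, y is the line along which they close (so a half turn about z gives the same grasp; the last joint's range is limited). The gripper opens to 87 mm and grips with 3 to 60 N. Pads are 19 mm wide; open, the fingers measure 117 mm over their backs; the gripper's body (75 mm by 190 mm) begins 51 mm behind the grasp point.
Start: joints at [-64.624, 18.392, -4.016, 83.108, 1.295, 78.541, -3.26], TCP at [0.27, 0.591, 0.223] pointing down, gripper open.
Joint ranges: [-163.93, 163.93], [-17.29, 119.83], [-79.2, 71.16], [3.27, 140.29], [-89.18, 269.18], [5.43, 117.66], [-154.24, 154.24]. Speed limits (degrees/s): [147.25, 147.25, 180, 180, 180, 180, 180].

INTERFACE

Orientations are given as [roll, pitch, yaw] about the fixed x, y, z axes, in that order (R = Rz(yaw) Ry(pitch) Rx(roll)).
In Python, from cell import get_obs, read_camera, sign_off, silhouettes gives the robot as it stands.
- The arm moves only by the tool play_rows, never from a script. Its argument "steps" is a list that holds one entry, the list of rows, each a list of 7 numbers: the shift along the tool's x, y, z in m, then the turn, a rotation vector about the tool's x, y, z in rad, then the finger opening in m, from 0 to 0.087. A call has 1 to 12 rows; each row shifts and turns the commanded pose from where the row before left it, along the tool's axes as they then stand; what a row does not reach is not made up. A row lasts 1/10 s, in which the tool goes at most 50 mm and 8.59 degrees, less where a joint would pass 70% of its speed; a pose out of reach is approached as far as the arm can. A call is refused whole if a number of a shift passes 0.05 or a number of a turn 0.15, either way. A call with a gripper value outside its range is refused whole. The fingers move at their own pace and stop on an object; "force" is the grip in N (left out, the last holds). Time passes only in rows, so rows that do not move let the fingers close. It gives the time, the measured TCP pose, the force, the opening and the grip force at its end, in the units of the state.
- get_obs(): the state, without advancing time (a new reading comes with each control period).
- read_camera(name): name is "scene" or "side" or "wrist"; returns a dict with "frame" (384x512x3 uint8, red, green, blue), "intrinsics" (3x3 intrinsics, pixels), "view" (4x4, takes a point from world to camera coordinates). Camera axes: x right, y up, looking along -z (the intrinsics and any distortion apply to the point x, -y, -z); pixel columns grow to the right and rows downward; lengths in m; the calibration is good to about 2 mm. A picture is of the moment at which its call begins. There is no depth.
- sign_off(): hands the job in; it is judged then, once.
Trained networks look in the newest picture that a camera, given by its name, has taken for a name from the list of things; names that differ only in an ending like _2 or _b are one class to them, and where a whole thing is asked for, a point or a joint stands for the part that bears it (a point fixed in the world has none). Each returns a list of dicts, best first, with "p" (0 to 1); they miss things now and then, are a little off and sometimes report something else, mostly with a low value. They report only what shows in the picture. A call takes as long as a camera call. They do not tell look-alikes from the thing itself.
- silhouettes(camera, name): "pixels" (384x512 bool, what is visible of it) and "extent" ([left, top, right, bottom] in pixels, round what is visible of it).
The state is a dict: "time_s": time; "qpos": joint angles; "joint_velocities": joint speeds; "effort": joint torques, N m; "tool_pos": TCP position; "tool_rot": TCP orientation; "force": force on the tool from outside, world axes, zero at the start; "wrist_torque": the same for the moment, N m; "grip_width": finger opening in m; "grasp_force": force on a finger pad.
Only numpy, scipy, OpenCV 4.12 (cv2) and the standard library are available. Lean on these libraries where they do the work, as an engineer would, in place of code of your own. Each camera call takes 0.05 s, during which the arm holds its last target. There are 200 camera calls.

## Working session

There is one attempt and no reset: what is moved stays moved. The work goes in short steps, Python scripts to look and compute and a tool call to move; the robot and the scene stay as the last step left them, time stands still between calls to the robot, and variables do not carry over. Pictures are saved under pics/ and viewed, at most 10 in all, crops included, and the job is handed in when it is done.

Besides the shell and the picture viewer there is one more tool, called after "Emit:" as name(argument=value, ...), one argument or row to a line, values as JSON. play_rows: Moves the arm, as the interface text tells. Its arguments: {"type":"object","properties":{"steps":{"type":"array","items":{"type":"array","items":{"type":"array","items":{"type":"number"}}}},"force":{"type":"number"}},"required":["steps"]}

```bash
mkdir -p pics; ls; cat > h.py <<'E'
import numpy as np, cv2
from cell import get_obs, read_camera, sign_off, silhouettes
def cam(n):
    c=read_camera(n); c['K']=np.array(c['intrinsics']); c['V']=np.array(c['view']); return c
def ray(c,u,v):
    d=np.linalg.inv(c['K'])@[u,v,1]; d=np.array([d[0],-d[1],-d[2]])
    R=c['V'][:3,:3]; return -R.T@c['V'][:3,3], R.T@d
def atz(c,u,v,z):
    o,d=ray(c,u,v); return o+d*(z-o[2])/d[2]
def proj(c,P):
    P=np.atleast_2d(P); q=P@c['V'][:3,:3].T+c['V'][:3,3]; q=q*[1,-1,-1]
    q=q@c['K'].T; return q[:,:2]/q[:,2:]
def save(c,n,box=None,s=1):
    f=c['frame'] if box is None else c['frame'][box[1]:box[3],box[0]:box[2]]
    cv2.imwrite('pics/'+n,cv2.resize(f[:,:,::-1],None,fx=s,fy=s,interpolation=cv2.INTER_CUBIC))
E
python3 - <<'E'
from h import *
o=get_obs(); print(o)
for n in ['scene','side']:
    c=cam(n); save(c,n+'0.png',None,1.5)
    print(n,c.keys(),c['K'].round(1).tolist(),ray(c,256,192))
    for k in ['ledge','amber_bottle','green_bottle','blue_slate','wood_slate','block','scale','soap_jar','balm_tin']:
        print(k,[(round(float(d['p']),2),[int(x) for x in d['extent']]) for d in silhouettes(n,k)])
E
```

```text
pics
{'time_s': 0.0, 'qpos': array([-64.62473822,  18.44014905,  -4.01693867,  83.17415379,
         1.29607845,  78.54186276,  -3.26169514]), 'joint_velocities': array([ 0.04860859,  0.03788726,  0.02977859,  0.03674089,  0.1619414 ,
        0.01874826, -0.01116982]), 'effort': array([-5.30077068e-04, -4.91278625e+01, -4.04010219e-01, -3.12536681e+01,
       -6.37335679e-02,  4.35391255e-02,  1.71747201e-04]), 'tool_pos': array([0.27005394, 0.59063404, 0.22145593]), 'tool_rot': array([-1.79889145e+02,  6.38295359e-03,  1.55434333e+02]), 'force': array([ 0.35090196, -0.09016119,  0.2799596 ]), 'wrist_torque': array([-0.05056238, -0.05691953, -0.04701817]), 'grasp_force': 0.0, 'grip_width': 0.08748773474245759}
scene dict_keys(['frame', 'intrinsics', 'view', 'K', 'V']) [[447.3, 0.0, 256.3], [0.0, 447.3, 185.3], [0.0, 0.0, 1.0]] (array([ 0.87201702, -0.47333244,  1.05752225]), array([-0.32153454,  0.42027604, -0.84865228]))
ledge [(0.92, [227, 135, 386, 335])]
amber_bottle [(0.79, [269, 90, 292, 136])]
green_bottle [(0.88, [223, 177, 243, 219]), (0.71, [178, 191, 202, 234]), (0.62, [18
[... 221 characters left out ...]
m_tin [(0.8, [246, 277, 270, 301]), (0.21, [126, 242, 196, 306])]
side dict_keys(['frame', 'intrinsics', 'view', 'K', 'V']) [[349.7, 0.0, 251.2], [0.0, 349.7, 185.0], [0.0, 0.0, 1.0]] (array([0.50136257, 0.73182487, 0.79440973]), array([ 0.02211889, -0.72817008, -0.68546887]))
ledge [(0.96, [164, 124, 235, 298])]
amber_bottle [(0.91, [287, 248, 315, 298])]
green_bottle [(0.85, [303, 171, 327, 218]), (0.77, [272, 173, 290, 221]), (0.76, [290, 153, 305, 192])]
blue_slate [(0.77, [275, 114, 311, 131])]
wood_slate [(0.73, [274, 131, 312, 165])]
block [(0.64, [272, 158, 292, 176])]
scale [(0.79, [277, 267, 333, 328])]
soap_jar [(0.69, [187, 244, 210, 280])]
balm_tin [(0.75, [211, 146, 225, 168])]
```

View pics/scene0.png

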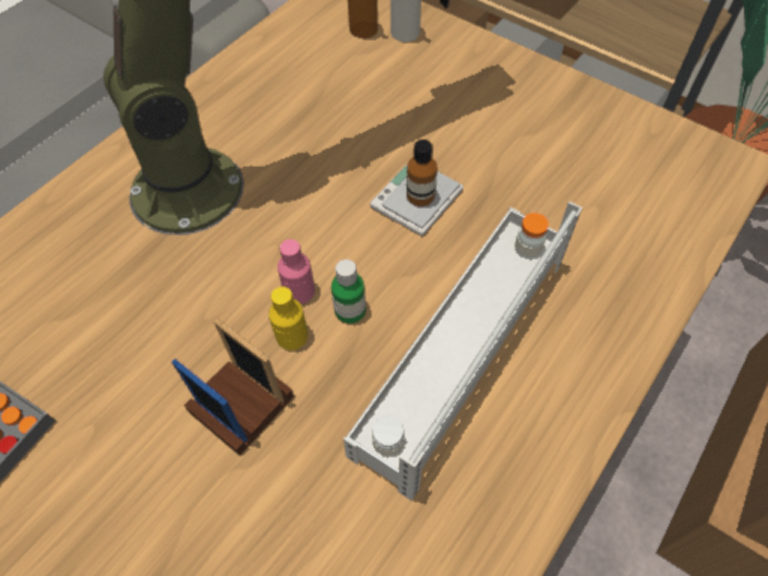

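View pics/side0.png

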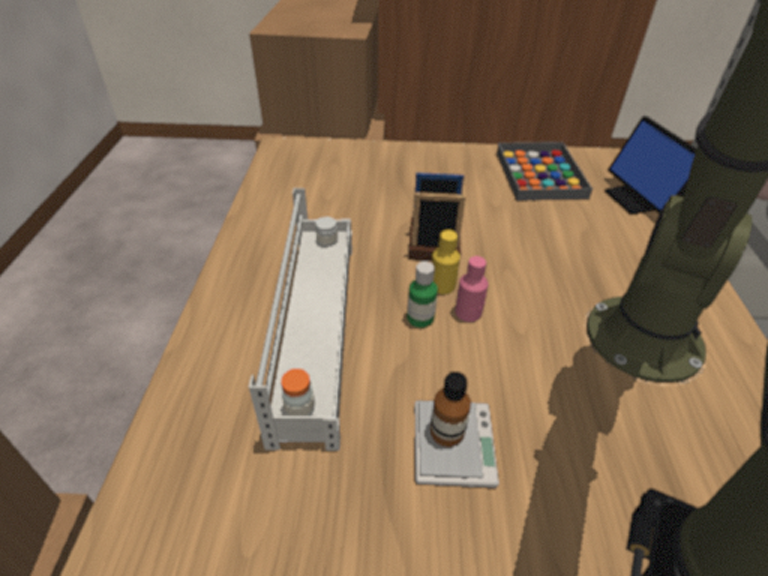

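The scene view shows green at (232,198), with the look-alikes pink at (195,180) and yellow at (190,213). By its white cap and green body I choose (232,198). The blue slate (139,268) is the front one in the block, the wood slate is at (166,239), and amber (281,113) stands on the scale. The tablet in the side view (435,110) is not a slate. Next I fit poses to the masks.

```bash
cat > fit.py <<'E'
from h import *
from scipy.optimize import minimize
def box(x0,x1,y0,y1,z0,z1): return np.array([[x,y,z] for x in(x0,x1) for y in(y0,y1) for z in(z0,z1)])/1000
def cyl(r0,z0,r1,z1):
    t=np.linspace(0,2*np.pi,24,endpoint=False); f=lambda r,z:np.c_[r*np.cos(t),r*np.sin(t),0*t+z]
    return np.r_[f(r0,z0),f(r1,z1)]/1000
bott=[cyl(29,0,29,88),cyl(29,88,14,104),cyl(14,104,14,110),cyl(17,110,17,142)]
slate=[box(-4,4,-55,55,0,160)]
ledge=[box(-55,55,-260,260,0,60),box(-55,-51,-260,260,0,90),box(-55,55,-263,-256,0,90),box(-55,55,256,263,0,90),
 box(51,61,-260,260,150,160),box(51,61,-260,260,95,105),box(45,61,-263,-256,0,172),box(45,61,256,263,0,172)]
MOD=dict(amber_bottle=bott,green_bottle=bott,blue_slate=slate,wood_slate=slate,ledge=ledge,soap_jar=[cyl(25,0,25,75)],balm_tin=[cyl(24,0,24,50)])
def render(c,parts,p,z):
    S=4; m=np.zeros((384*S,512*S),np.uint8); a=p[2]; R=np.array([[np.cos(a),-np.sin(a),0],[np.sin(a),np.cos(a),0],[0,0,1]])
    for q in parts:
        u=proj(c,q@R.T+[p[0],p[1],z]); h=cv2.convexHull((((u+.5)*S-.5)).round().astype(np.int32)); cv2.fillConvexPoly(m,h,255)
    return cv2.resize(m,(512,384),interpolation=cv2.INTER_AREA)/255.
def fit(views,name,p0,z,yaw=True):
    """views: list of (cam, mask)"""
    s=np.array([.01,.01,.05]) if yaw else np.array([.01,.01])
    def f(x):
        p=np.r_[p0[:2]+x[:2]*s[:2], p0[2]+(x[2]*s[2] if yaw else 0)]; e=0
        for c,m in views:
            r=render(c,MOD[name],p,z); e+=np.abs(r-m).sum()/max(m.sum(),1)
        return e
    b=None
    x=np.zeros(len(s))
    for st in (3,1,.5):
        sim=np.vstack([x]+[x+st*np.eye(len(s))[i] for i in range(len(s))])
        b=minimize(f,x,method='Nelder-Mead',options=dict(initial_simplex=sim,xatol=.01,fatol=1e-4)); x=b.x
    return np.r_[p0[:2]+x[:2]*s[:2], p0[2]+(x[2]*s[2] if yaw else 0)], b.fun
E
python3 - <<'E'
from fit import *
C={n:cam(n) for n in('scene','side')}
M={}
for k in MOD:
    for n in C: M[k,n]=silhouettes(n,k)[0]['pixels'].astype(float)
c=C['scene']
for k,uv,z in [('ledge',(306,235),0),('amber_bottle',(281,135),.024),('green_bottle',(233,214),0),('blue_slate',(139,275),.01),('wood_slate',(166,246),.01),('soap_jar',(355,168),.06),('balm_tin',(258,297),.06)]:
    p=atz(c,*uv,z); best=None
    yaws=[0] if k not in('ledge','blue_slate','wood_slate') else np.radians([-15,15,165]) if k=='ledge' else np.radians([60,90,120,-15,15])
    for y in yaws:
        r=fit([(C[n],M[k,n]) for n in C],k,np.r_[p[:2],y],z,len(yaws)>1)
        if best is None or r[1]<best[1]: best=r
    e=[round(float(np.abs(render(C[n],MOD[k],best[0],z)-M[k,n]).sum()/M[k,n].sum()),2) for n in C]
    print(k,best[0][:2].round(4),np.degrees(best[0][2]).round(1),e)
E
```

```text
ledge [0.6548 0.0267] 2.9 [0.17, 0.2]
amber_bottle [0.4076 0.2557] 0.0 [0.07, 0.05]
green_bottle [ 0.4495 -0.0239] 0.0 [0.05, 2.03]
blue_slate [ 0.4062 -0.3451] -5.0 [1.2, 1.18]
wood_slate [ 0.415  -0.2319] -91.1 [0.1, 0.32]
soap_jar [0.6527 0.2442] 0.0 [0.13, 2.62]
balm_tin [ 0.6621 -0.197 ] 0.0 [0.13, 0.12]
```

```bash
python3 - <<'E'
from fit import *
C={n:cam(n) for n in('scene','side')}
def near(n,k,uv):
    L=silhouettes(n,k); L.sort(key=lambda d:abs(np.mean(np.array(d['extent'])[[0,2]])-uv[0])+abs(np.mean(np.array(d['extent'])[[1,3]])-uv[1])); print(k,n,L[0]['extent'],L[0]['pixels'].sum()); return L[0]['pixels'].astype(float)
S,D=C['scene'],C['side']
ms={}
J=[('green_bottle',(233,198),(281,197),0,[.4495,-.0239,0],False),('soap_jar',(355,158),(198,262),.06,[.655,.244,0],False),
('blue_slate',(139,268),None,.01,[.41,-.317,-1.58],True),('wood_slate',(166,240),None,.01,[.415,-.232,-1.58],True),('ledge',(306,235),None,0,[.6548,.0267,.05],True)]
im=S['frame'].copy()
for k,a,b,z,p0,y in J:
    v=[(S,near('scene',k,a))]
    if b: v.append((D,near('side',k,b)))
    p,e=fit(v,k,np.array(p0),z,y); print(k,p[:2].round(4),np.degrees(p[2]).round(1),round(e,3))
    ed=(render(S,MOD[k],p,z)>.5).astype(np.uint8); cs,_=cv2.findContours(ed,cv2.RETR_LIST,cv2.CHAIN_APPROX_NONE); cv2.drawContours(im,cs,-1,(255,0,255),1)
S['frame']=im; save(S,'ov.png',(100,110,400,345),2.6)
E
```

```text
green_bottle scene [223.7, 175.4, 242.9, 218.2] 795
green_bottle side [273.1, 173.5, 292.0, 217.6] 656
green_bottle [ 0.4483 -0.0243] 0.0 0.201
soap_jar scene [146.8, 212.9, 185.1, 266.8] 802
soap_jar side [187.3, 246.3, 209.7, 278.2] 607
soap_jar [0.6511 0.2431] 0.0 1.87
blue_slate scene [117.2, 241.3, 164.2, 295.8] 685
blue_slate [ 0.4144 -0.3177] -91.3 0.124
wood_slate scene [144.7, 214.4, 187.6, 268.5] 843
wood_slate [ 0.4172 -0.2322] -92.3 0.098
ledge scene [228.9, 134.8, 387.6, 332.6] 9357
ledge [0.656  0.0235] 3.0 0.145
```

View pics/ov.png

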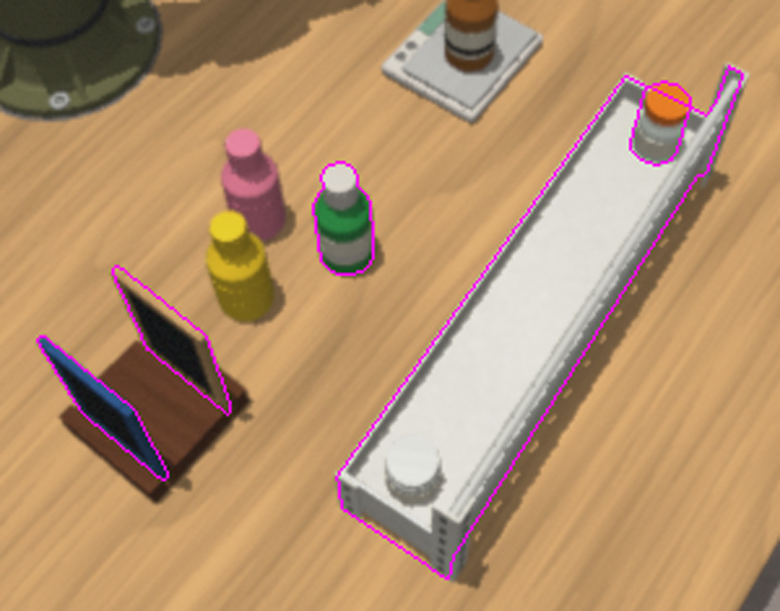

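```bash
cat > tw.py <<'E'
import sys
from h import *
from scipy.spatial.transform import Rotation as R
from scipy.linalg import logm
def T(p,rpy):
    m=np.eye(4); m[:3,:3]=R.from_euler('xyz',rpy,degrees=True).as_matrix(); m[:3,3]=p; return m
def tw(p,rpy,n,cur=None):
    o=get_obs(); a=T(o['tool_pos'],o['tool_rot']) if cur is None else T(*cur)
    X=np.real(logm(np.linalg.inv(a)@T(p,rpy))); w=[X[2,1],X[0,2],X[1,0]]
    print(n,'x',(np.r_[X[:3,3],w]/n).round(4).tolist(), 'total',np.r_[X[:3,3],w].round(4).tolist())
E
python3 - <<'E'
from tw import *
c=cam('scene')
print('pink cap',atz(c,193.5,166,.142),'yellow',atz(c,100+228/2.6,110+225/2.6,.142))
tw([.4076,.2557,.215],[180,0,90],12)
E
```

```text
pink cap [ 0.35316408 -0.05154488  0.142     ] yellow [ 0.40103655 -0.12764291  0.142     ]
12 x [-0.0314, -0.0058, 0.0006, 0.0, -0.0, 0.0952] total [-0.3766, -0.0695, 0.0076, 0.0001, -0.0, 1.142]
```

Emit:
play_rows(
  steps=[
    [[-0.031,-0.006,0.001,0,0,0.095,0.06],[-0.031,-0.006,0.001,0,0,0.095,0.06],[-0.031,-0.006,0.001,0,0,0.095,0.06],[-0.031,-0.006,0.001,0,0,0.095,0.06],[-0.031,-0.006,0.001,0,0,0.095,0.06],[-0.031,-0.006,0.001,0,0,0.095,0.06],[-0.031,-0.006,0.001,0,0,0.095,0.06],[-0.031,-0.006,0.001,0,0,0.095,0.06],[-0.031,-0.006,0.001,0,0,0.095,0.06],[-0.031,-0.006,0.001,0,0,0.095,0.06],[-0.031,-0.006,0,0,0,0.095,0.06],[-0.031,-0.006,0,0,0,0.095,0.06]],
  ],
)

```text
time_s: 3.5
tool_pos: [0.4196, 0.2632, 0.2126]
tool_rot: [180.0, -0.0, 89.9]
force: [0.5, -1.0, 0.4]
grip_width: 0.0599
grasp_force: 0.0
```

```bash
python3 - <<'E'
from tw import *
o=get_obs();print(o['time_s'],o['tool_pos'],o['tool_rot'],o['qpos'].round(1),o['grip_width'])
tw([.4076,.2557,.136],[180,0,90],4)
from fit import *
c=cam('scene'); d=cam('side')
for cc,n in((c,'scene'),(d,'side')):
    for s in silhouettes(n,'amber_bottle')[:2]: print(n,s['p'],s['extent'],(render(cc,bott,[.4076,.2557,0],.024)>.5).nonzero()[1].min())
w=cam('wrist'); save(w,'w1.png')
print(proj(w,[[.4076,.2557,.166]]))
E
```

```text
3.5 [0.41959766 0.26324427 0.2126316 ] [ 1.79976790e+02 -9.06102376e-03  8.98535246e+01] [-4.830e+01 -5.000e-01  1.310e+01  1.058e+02  1.000e-01  7.460e+01
 -3.540e+01] 0.0599085176526461
4 x [-0.0019, -0.003, 0.0192, 0.0001, -0.0, -0.0006] total [-0.0076, -0.012, 0.0766, 0.0004, -0.0002, -0.0026]
scene 0.89 [270.4, 89.8, 293.0, 140.0] 271
side 0.96 [285.8, 249.6, 316.9, 299.1] 286
side 0.22 [163.7, 122.0, 236.5, 300.9] 286
[[236.67558761 216.53532428]]
```

View pics/w1.png

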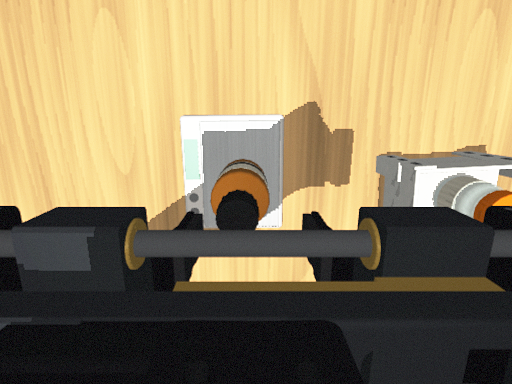

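The wrist picture shows the black cap at (237,212), where I predicted (237,216), so the measured position is good. I go down and grip.

Emit:
play_rows(
  steps=[
    [[-0.008,-0.012,0.01,0,0,0,0.06],[0,0,0.02,0,0,0,0.06],[0,0,0.02,0,0,0,0.06],[0,0,0.018,0,0,0,0.06],[0,0,0.008,0,0,0,0.06],[0,0,0,0,0,0,0.045],[0,0,0,0,0,0,0.036],[0,0,0,0,0,0,0.02],[0,0,0,0,0,0,0.02],[0,0,0,0,0,0,0.02]],
  ],
  force=30,
)

```text
time_s: 4.75
tool_pos: [0.4077, 0.2571, 0.1374]
tool_rot: [179.9, -0.1, 90.1]
force: [-0.6, -0.2, 2.2]
grip_width: 0.0336
grasp_force: 30.0
```

```bash
python3 - <<'E'
from tw import *
o=get_obs();print(o['time_s'],o['tool_pos'],o['tool_rot'],o['grip_width'],o['grasp_force'])
p=o['tool_pos']; h=p[2]-.024
print('grasp height',h)
up=[p[0],p[1],.23]
tw([.648,.148,.235],[180,0,93],1,(up,o['tool_rot']))
E
```

```text
4.75 [0.40772354 0.25710918 0.13739847] [ 1.79940718e+02 -6.52087453e-02  9.01159167e+01] 0.03359310200015358 29.993228861130774
grasp height 0.11339847441387405
1 x [-0.1156, 0.2372, -0.0049, 0.0011, -0.0011, -0.0503] total [-0.1156, 0.2372, -0.0049, 0.0011, -0.0011, -0.0503]
```

Emit:
play_rows(
  steps=[
    [[0,0,-0.01,0,0,0,0.02],[0,0,-0.025,0,0,0,0.02],[0,0,-0.03,0,0,0,0.02],[-0.005,0.01,-0.025,0,0,0,0.02],[-0.01,0.02,-0.01,0,0,0,0.02],[-0.014,0.03,0,0,0,0,0.02],[-0.016,0.035,0,0,0,0,0.02],[-0.016,0.035,0,0,0,0,0.02],[-0.016,0.035,0,0,0,0,0.02],[-0.014,0.035,0,0,0,0,0.02],[-0.01,0.025,0,0,0,0,0.02],[-0.008,0.015,0,0,0,0,0.02]],
  ],
)

```text
time_s: 5.95
tool_pos: [0.6491, 0.1465, 0.2362]
tool_rot: [-180.0, 0.1, 90.0]
force: [-0.4, -1.0, -2.1]
grip_width: 0.0332
grasp_force: 30.0
```

```bash
python3 - <<'E'
from tw import *
o=get_obs();print(o['time_s'],o['tool_pos'],o['tool_rot'],o['grip_width'],o['grasp_force'],o['force'])
tw([.648,.148,.176],[180,0,90],1)
E
```

```text
5.95 [0.64914227 0.14654744 0.23618761] [-1.79986694e+02  8.03683571e-02  9.00183667e+01] 0.033220923161359696 29.99444492161274 [-0.4343099  -0.9544646  -2.06109156]
1 x [0.0015, -0.0011, 0.0602, -0.0002, 0.0014, 0.0003] total [0.0015, -0.0011, 0.0602, -0.0002, 0.0014, 0.0003]
```

Emit:
play_rows(
  steps=[
    [[0,0,0.01,0,0,0,0.02],[0,0,0.02,0,0,0,0.02],[0,0,0.018,0,0,0,0.02],[0,0,0.008,0,0,0,0.02],[0,0,0.003,0,0,0,0.02],[0,0,0.001,0,0,0,0.02],[0,0,0.001,0,0,0,0.02],[0,0,0,0,0,0,0.02]],
  ],
)

```text
time_s: 6.75
tool_pos: [0.648, 0.1483, 0.1765]
tool_rot: [179.9, -0.0, 90.1]
force: [-0.5, 0.2, -2.4]
grip_width: 0.0333
grasp_force: 30.0
```

Emit:
play_rows(
  steps=[
    [[0,0,0.001,0,0,0,0.02],[0,0,0.001,0,0,0,0.02],[0,0,0.001,0,0,0,0.02],[0,0,0,0,0,0,0.02]],
  ],
)

```text
time_s: 7.15
tool_pos: [0.6478, 0.1482, 0.1735]
tool_rot: [179.9, -0.0, 90.1]
force: [-2.2, -0.5, 2.6]
grip_width: 0.0333
grasp_force: 30.0
```

Emit:
play_rows(
  steps=[
    [[0,0,0,0,0,0,0.04],[0,0,0,0,0,0,0.055],[0,0,-0.01,0,0,0,0.055],[0,0,-0.03,0,0,0,0.055],[0,0,-0.03,0,0,0,0.055]],
  ],
)

```text
time_s: 7.65
tool_pos: [0.6472, 0.1481, 0.2433]
tool_rot: [-179.9, 0.0, 90.1]
force: [0.6, 0.9, 0.7]
grip_width: 0.0545
grasp_force: 0.0
```

```bash
python3 - <<'E'
from tw import *
from fit import *
o=get_obs();print(o['time_s'],o['tool_pos'],o['tool_rot'],o['grip_width'])
tw([.4483,-.0243,.2],[180,0,90],1)
S=cam('scene');D=cam('side')
print('green',[d['extent'] for d in silhouettes('scene','green_bottle')])
v=[(c,silhouettes(n,'amber_bottle')[0]['pixels'].astype(float)) for c,n in((S,'scene'),(D,'side'))]
print(fit(v,'amber_bottle',np.array([.648,.148,0]),.06,False))
E
```

```text
7.65 [0.64723748 0.14809475 0.24330023] [-1.79941512e+02  2.68500010e-02  9.01108197e+01] 0.054548013213488344
1 x [-0.1722, -0.1991, 0.0434, -0.001, 0.0005, 0.0019] total [-0.1722, -0.1991, 0.0434, -0.001, 0.0005, 0.0019]
green [[179.4, 188.9, 201.7, 235.4], [223.9, 176.7, 242.3, 219.7], [183.9, 156.2, 210.9, 200.2]]
(array([0.64794716, 0.14510236, 0.        ]), np.float64(0.17932071139417655))
```

Emit:
play_rows(
  steps=[
    [[-0.015,-0.02,0,0,0,0,0.055],[-0.028,-0.032,0,0,0,0,0.055],[-0.034,-0.038,0,0,0,0,0.055],[-0.034,-0.038,0.01,0,0,0,0.055],[-0.034,-0.038,0.015,0,0,0,0.055],[-0.02,-0.024,0.013,0,0,0,0.055],[-0.007,-0.009,0.005,0,0,0,0.055],[0,0,0,0,0,0,0.055],[0,0,0,0,0,0,0.055]],
  ],
)

```text
time_s: 8.8
tool_pos: [0.4543, -0.0191, 0.2011]
tool_rot: [179.9, -0.0, 90.2]
force: [-0.1, -0.3, -0.7]
grip_width: 0.055
grasp_force: 0.0
```

```bash
python3 - <<'E'
from tw import *
o=get_obs();print(o['time_s'],o['tool_pos'],o['tool_rot'],o['qpos'].round(1))
tw([.4483,-.0243,.1125],[180,0,90],1)
E
```

```text
8.8 [ 0.45426858 -0.01913362  0.20109283] [ 1.79941587e+02 -1.91323836e-02  9.01824832e+01] [-30.2  -6.5  27.5 112.1   3.1  73.6  -3.5]
1 x [-0.0052, -0.006, 0.0886, 0.001, -0.0003, 0.0032] total [-0.0052, -0.006, 0.0886, 0.001, -0.0003, 0.0032]
```

Emit:
play_rows(
  steps=[
    [[-0.005,-0.006,0.01,0,0,0,0.055],[0,0,0.025,0,0,0,0.055],[0,0,0.025,0,0,0,0.055],[0,0,0.02,0,0,0,0.055],[0,0,0.008,0,0,0,0.055],[0,0,0,0,0,0,0.045],[0,0,0,0,0,0,0.036],[0,0,0,0,0,0,0.02],[0,0,0,0,0,0,0.02],[0,0,0,0,0,0,0.02]],
  ],
  force=30,
)

```text
time_s: 9.8
tool_pos: [0.4483, -0.0252, 0.1138]
tool_rot: [179.9, -0.0, 90.1]
force: [-1.1, 0.3, 3.7]
grip_width: 0.0335
grasp_force: 30.0
```

```bash
python3 - <<'E'
from tw import *
o=get_obs();p=o['tool_pos'];print(o['time_s'],p,o['qpos'].round(1))
tw([.661,-.1013,.236],[180,0,90],1)
E
```

```text
9.8 [ 0.44826694 -0.0251634   0.11382835] [-29.6  -2.4  29.1 119.2   1.3  62.7  -1. ]
1 x [-0.0763, 0.2128, -0.122, 0.0022, -0.0005, 0.0021] total [-0.0763, 0.2128, -0.122, 0.0022, -0.0005, 0.0021]
```

Emit:
play_rows(
  steps=[
    [[0,0,-0.012,0,0,0,0.02],[0,0,-0.03,0,0,0,0.02],[0,0.002,-0.034,0,0,0,0.02],[-0.004,0.012,-0.028,0,0,0,0.02],[-0.008,0.022,-0.013,0,0,0,0.02],[-0.011,0.03,-0.005,0,0,0,0.02],[-0.012,0.034,0,0,0,0,0.02],[-0.012,0.034,0,0,0,0,0.02],[-0.012,0.034,0,0,0,0,0.02],[-0.01,0.026,0,0,0,0,0.02],[-0.005,0.014,0,0,0,0,0.02],[-0.002,0.005,0,0,0,0,0.02]],
  ],
)

```text
time_s: 11.0
tool_pos: [0.6611, -0.1013, 0.2342]
tool_rot: [-179.9, 0.1, 90.1]
force: [-1.1, 0.1, -3.8]
grip_width: 0.0331
grasp_force: 30.0
```

```bash
python3 - <<'E'
from tw import *
tw([.661,-.1013,.1765],[180,0,90],1)
E
```

```text
1 x [-0.0, -0.0001, 0.0577, -0.0015, 0.0009, 0.0016] total [-0.0, -0.0001, 0.0577, -0.0015, 0.0009, 0.0016]
```

Emit:
play_rows(
  steps=[
    [[0,0,0.01,0,0,0,0.02],[0,0,0.02,0,0,0,0.02],[0,0,0.018,0,0,0,0.02],[0,0,0.008,0,0,0,0.02],[0,0,0.002,0,0,0,0.02],[0,0,0.001,0,0,0,0.02],[0,0,0.001,0,0,0,0.02],[0,0,0.001,0,0,0,0.02],[0,0,0,0,0,0,0.02]],
  ],
)

```text
time_s: 11.9
tool_pos: [0.6607, -0.1009, 0.1743]
tool_rot: [180.0, -0.0, 90.1]
force: [0.3, 0.4, -2.4]
grip_width: 0.0333
grasp_force: 30.0
```

Emit:
play_rows(
  steps=[
    [[0,0,0.001,0,0,0,0.02],[0,0,0.001,0,0,0,0.02],[0,0,0,0,0,0,0.02]],
  ],
)

```text
time_s: 12.2
tool_pos: [0.661, -0.101, 0.174]
tool_rot: [179.9, -0.0, 90.1]
force: [-1.6, 0.9, 6.8]
grip_width: 0.033
grasp_force: 30.0
```

Emit:
play_rows(
  steps=[
    [[0,0,0,0,0,0,0.04],[0,0,0,0,0,0,0.055],[0,0,-0.01,0,0,0,0.055],[0,0,-0.03,0,0,0,0.05],[0,0,-0.03,0,0,0,0.05]],
  ],
)

```text
time_s: 12.7
tool_pos: [0.6602, -0.1007, 0.2425]
tool_rot: [-179.9, 0.0, 90.1]
force: [0.3, 0.2, 0.4]
grip_width: 0.0504
grasp_force: 0.0
```

```bash
python3 - <<'E'
from tw import *
from fit import *
tw([.4144,-.3177,.235],[180,0,-1.8],12)
S=cam('scene');D=cam('side')
for n in ('scene','side'): print([(d['p'],d['extent']) for d in silhouettes(n,'green_bottle')])
print(*[proj(c,[.661,-.101,.132])for c in(S,D)])
b=[d for d in silhouettes('scene','blue_slate') if d['extent'][2]<175][0]['pixels'].astype(float)
print(fit([(S,b)],'blue_slate',np.array([.4144,-.3177,-1.6]),.01))
E
```

```text
12 x [-0.0305, -0.0014, 0.0006, -0.0001, 0.0001, 0.1337] total [-0.3654, -0.0173, 0.0076, -0.0009, 0.001, 1.6042]
[(0.94, [273.8, 230.4, 298.9, 275.9]), (0.9, [184.4, 158.5, 209.0, 204.4]), (0.64, [179.5, 189.4, 200.5, 233.4])]
[(0.89, [289.6, 155.3, 305.4, 195.3]), (0.8, [304.0, 172.5, 326.6, 214.2])]
[[282.83734203 249.33185858]] [[212.6438384  161.11297578]]
(array([ 0.41007667, -0.31650229, -1.607914  ]), np.float64(0.1767953041089047))
```

Emit:
play_rows(
  steps=[
    [[-0.03,-0.001,0.001,0,0,0.134,0.05],[-0.031,-0.001,0.001,0,0,0.134,0.05],[-0.03,-0.002,0,0,0,0.134,0.05],[-0.031,-0.001,0.001,0,0,0.134,0.05],[-0.03,-0.002,0,0,0,0.134,0.05],[-0.031,-0.001,0.001,0,0,0.134,0.05],[-0.03,-0.002,0.001,0,0,0.134,0.05],[-0.031,-0.001,0,0,0,0.134,0.05],[-0.03,-0.002,0.001,0,0,0.134,0.05],[-0.031,-0.001,0,0,0,0.134,0.05],[-0.03,-0.002,0.001,0,0,0.134,0.05],[-0.03,-0.001,0,0,0,0.13,0.05]],
  ],
)

```text
time_s: 14.15
tool_pos: [0.4279, -0.3335, 0.2333]
tool_rot: [-180.0, 0.2, -2.2]
force: [-0.6, -0.2, 1.5]
grip_width: 0.0501
grasp_force: 0.0
```

```bash
python3 - <<'E'
from tw import *
o=get_obs(); print(o['time_s'],o['tool_pos'],o['tool_rot'],o['qpos'].round(1))
tw([.412,-.317,.21],[180,0,-1.9],1)
w=cam('wrist'); save(w,'w2.png')
a=np.radians(-91.9); y=np.array([-np.sin(a),np.cos(a),0]); c=np.array([.412,-.317,.17])
print(proj(w,[c-.055*y,c,c+.055*y]))
E
```

```text
14.15 [ 0.42794797 -0.33346915  0.23329994] [-1.79981793e+02  1.64466104e-01 -2.15501654e+00] [-20.4   7.2  60.6  99.2  -6.4  77.4 -50.8]
1 x [-0.0165, -0.0159, 0.0233, -0.0003, 0.0029, -0.0045] total [-0.0165, -0.0159, 0.0233, -0.0003, 0.0029, -0.0045]
[[235.21770954 276.4444337 ]
 [233.95765851 217.98210808]
 [232.54784638 152.57134757]]
```

View pics/w2.png

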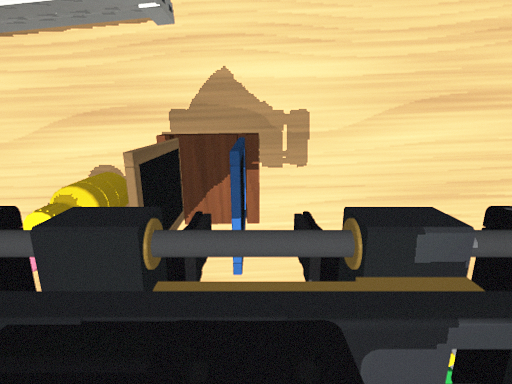

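```bash
python3 - <<'E'
from h import *
im=cv2.imread('pics/w2.png')
for v in (142,150,160,180,200,205,265,270): print(v,[tuple(int(t) for t in im[v,u][::-1]) for u in range(229,247)])
E
```

```text
142 [(79, 43, 33), (78, 47, 34), (82, 52, 33), (77, 52, 32), (77, 48, 32), (73, 45, 28), (67, 51, 56), (38, 57, 82), (28, 51, 88), (24, 51, 84), (21, 51, 83), (26, 54, 86), (30, 54, 86), (20, 46, 79), (19, 44, 73), (45, 51, 73), (73, 53, 41), (79, 46, 28)]
150 [(78, 50, 43), (53, 50, 65), (27, 54, 87), (29, 51, 89), (27, 53, 85), (25, 47, 82), (30, 52, 85), (19, 48, 85), (29, 52, 87), (28, 51, 83), (26, 50, 78), (26, 42, 69), (26, 43, 72), (31, 50, 75), (28, 57, 91), (45, 72, 113), (59, 42, 37), (70, 41, 21)]
160 [(71, 53, 61), (38, 70, 113), (35, 68, 118), (39, 70, 114), (44, 74, 117), (35, 67, 112), (36, 71, 114), (37, 70, 114), (39, 70, 115), (36, 68, 110), (30, 57, 96), (21, 36, 61), (15, 23, 20), (20, 20, 19), (29, 41, 58), (34, 56, 90), (55, 46, 46), (73, 43, 27)]
180 [(145, 86, 55), (102, 70, 75), (27, 69, 119), (32, 69, 119), (37, 71, 120), (47, 79, 124), (30, 71, 116), (35, 70, 118), (38, 72, 120), (41, 76, 121), (37, 68, 110), (22, 40, 66), (11, 8, 15), (19, 20, 18), (28, 48, 70), (46, 88, 141), (50, 83, 141), (101, 54, 26)]
200 [(146, 87, 54), (130, 79, 63), (53, 68, 103),
[... 393 characters left out ...]
 63, 103), (23, 26, 38), (11, 11, 14), (16, 16, 12), (48, 82, 138), (60, 127, 214), (84, 48, 29)]
265 [(252, 229, 158), (253, 229, 156), (255, 232, 155), (255, 218, 151), (87, 115, 161), (57, 117, 204), (59, 120, 198), (61, 117, 197), (61, 118, 198), (62, 120, 203), (61, 121, 201), (62, 124, 203), (42, 96, 171), (145, 111, 85), (254, 220, 146), (254, 229, 154), (252, 227, 153), (252, 228, 154)]
270 [(250, 222, 149), (250, 222, 149), (252, 223, 147), (252, 213, 144), (138, 131, 149), (49, 116, 203), (57, 120, 201), (63, 120, 200), (64, 123, 199), (62, 121, 198), (58, 118, 198), (58, 119, 198), (64, 107, 175), (181, 144, 107), (255, 228, 146), (251, 223, 149), (250, 222, 148), (250, 223, 151)]
```

Emit:
play_rows(
  steps=[
    [[-0.0155,-0.014,0,0,0.003,-0.004,0.05],[0,0,0.02,0,0,0,0.05],[0,0,0.025,0,0,0,0.05],[0,0,0.025,0,0,0,0.05],[0,0,0.02,0,0,0,0.05],[0,0,0.008,0,0,0,0.05],[0,0,0,0,0,0,0.03],[0,0,0,0,0,0,0.016]],
  ],
)

```text
time_s: 15.0
tool_pos: [0.4155, -0.3191, 0.1373]
tool_rot: [180.0, -0.2, -1.6]
force: [0.2, -0.5, 0.1]
grip_width: 0.0408
grasp_force: 0.0
```

```bash
python3 - <<'E'
from tw import *
o=get_obs(); print(o['time_s'],o['tool_pos'],o['tool_rot'],o['qpos'].round(1))
E
```

```text
15.0 [ 0.41549073 -0.31911742  0.13729099] [179.97612936  -0.18948206  -1.55766173] [-20.1   9.8  60.2 109.   -9.4  66.2 -48. ]
```

Emit:
play_rows(
  steps=[
    [[0,0,0.002,0,0,0,0.03],[0,0,0,0,0,0,0.016],[0,0,0,0,0,0,0.004],[0,0,0,0,0,0,0],[0,0,0,0,0,0,0]],
  ],
  force=25,
)

```text
time_s: 15.5
tool_pos: [0.4154, -0.3189, 0.135]
tool_rot: [180.0, -0.2, -1.6]
force: [0.1, -0.1, 0.8]
grip_width: 0.0081
grasp_force: 25.0
```

Emit:
play_rows(
  steps=[
    [[0,0,-0.006,0,0,0,0],[0,0,-0.015,0,0,0,0],[0,0,-0.025,0,0,0,0],[0,0,-0.035,0,0,0,0],[0,0,-0.04,0,0,0,0],[0,0,-0.04,0,0,0,0],[0,0,-0.03,0,0,0,0],[0,0,-0.02,0,0,0,0],[0,0,-0.005,0,0,0,0]],
  ],
  force=40,
)

```text
time_s: 16.4
tool_pos: [0.4152, -0.3199, 0.3541]
tool_rot: [179.9, -0.5, -1.6]
force: [0.6, -0.7, -1.7]
grip_width: 0.0075
grasp_force: 40.0
```

```bash
python3 - <<'E'
from tw import *
o=get_obs(); print(o['time_s'],o['tool_pos'],o['tool_rot'],o['qpos'].round(1),o['grip_width'],o['grasp_force'])
tw([.7048,.0261,.35],[-165,0,93],14)
E
```

```text
16.4 [ 0.41521103 -0.31990577  0.3540608 ] [179.92766534  -0.45358208  -1.59424063] [-25.6  -1.5  60.2  90.1   1.1  90.2 -57. ] 0.0074836215312595105 39.99887944199145
14 x [0.0361, -0.0029, -0.0006, 0.0148, -0.0158, -0.1172] total [0.5049, -0.0402, -0.0081, 0.2068, -0.221, -1.6402]
```

Emit:
play_rows(
  steps=[
    [[0.018,-0.001,-0.004,0.007,-0.008,-0.059,0],[0.036,-0.003,-0.003,0.015,-0.016,-0.117,0],[0.036,-0.003,-0.003,0.015,-0.016,-0.117,0],[0.036,-0.003,-0.003,0.015,-0.016,-0.117,0],[0.036,-0.003,-0.003,0.015,-0.016,-0.117,0],[0.036,-0.003,-0.003,0.015,-0.016,-0.117,0],[0.036,-0.003,-0.003,0.015,-0.016,-0.117,0],[0.036,-0.003,-0.002,0.015,-0.016,-0.117,0],[0.036,-0.003,-0.002,0.015,-0.016,-0.117,0]],
  ],
)

```text
time_s: 17.3
tool_pos: [0.6756, -0.1788, 0.3659]
tool_rot: [-170.3, 3.2, 56.1]
force: [0.3, -0.3, -1.5]
grip_width: 0.0075
grasp_force: 40.0
```

```bash
python3 - <<'E'
from tw import *
o=get_obs(); print(o['time_s'],o['tool_pos'],o['tool_rot'],o['qpos'].round(1),o['grip_width'],o['grasp_force'])
tw([.7048,.0261,.365],[-165,0,93],6)
E
```

```text
17.3 [ 0.67555535 -0.1787646   0.36592634] [-170.30084118    3.18930901   56.06650702] [ -7.7  38.1  45.4  47.8 -25.  112.1  -8.8] 0.007498381292697144 39.997624922543764
6 x [0.0348, -0.0046, 0.0, 0.0119, -0.0142, -0.1069] total [0.2088, -0.0275, 0.0, 0.0713, -0.0854, -0.6412]
```

```bash
python3 - <<'E'
from tw import *
tw([.69,.025,.355],[-176,0,93],6)
E
```

```text
6 x [0.034, -0.0067, 0.0019, -0.019, -0.0039, -0.1078] total [0.2039, -0.0401, 0.0113, -0.1139, -0.0235, -0.6466]
```

Emit:
play_rows(
  steps=[
    [[0.034,-0.007,0.002,-0.019,-0.004,-0.108,0],[0.034,-0.007,0.002,-0.019,-0.004,-0.108,0],[0.034,-0.007,0.002,-0.019,-0.004,-0.108,0],[0.034,-0.007,0.002,-0.019,-0.004,-0.108,0],[0.034,-0.006,0.002,-0.019,-0.004,-0.108,0],[0.034,-0.006,0.002,-0.019,-0.004,-0.108,0],[0,0,0,0,0,0,0]],
  ],
)

```text
time_s: 18.0
tool_pos: [0.7002, 0.0327, 0.3542]
tool_rot: [-176.1, -0.3, 93.6]
force: [-0.0, 0.2, -1.5]
grip_width: 0.0078
grasp_force: 40.0
```

```bash
python3 - <<'E'
from tw import *
o=get_obs(); print(o['time_s'],o['qpos'].round(1))
tw([.6865,.0252,.23],[-174,0,93],5)
tw([.7048,.0261,.195],[-165,0,93],4,([.6865,.0252,.23],[-174,0,93]))
E
```

```text
18.0 [-26.3  30.6  38.5  57.2 -18.3 101.4   9.2]
5 x [-0.0014, -0.0007, 0.025, 0.0072, -0.0007, 0.0022] total [-0.007, -0.0033, 0.125, 0.0362, -0.0037, 0.011]
4 x [-0.0, 0.0061, 0.0078, 0.0393, -0.0, 0.0] total [-0.0001, 0.0244, 0.0311, 0.1571, -0.0, 0.0]
```

Emit:
play_rows(
  steps=[
    [[-0.001,-0.001,0.015,0.007,-0.001,0.002,0],[-0.002,-0.001,0.03,0.007,-0.001,0.002,0],[-0.002,-0.001,0.035,0.007,-0.001,0.002,0],[-0.001,0,0.03,0.007,0,0.002,0],[-0.001,0,0.015,0.007,0,0.003,0],[0,0.006,0.008,0.039,0,0,0],[0,0.006,0.008,0.039,0,0,0],[0,0.006,0.008,0.039,0,0,0],[0,0.006,0.007,0.039,0,0,0],[0,0,0,0,0,0,0]],
  ],
)

```text
time_s: 19.0
tool_pos: [0.7072, 0.0163, 0.1934]
tool_rot: [-165.0, 0.3, 92.3]
force: [0.6, 0.3, -2.2]
grip_width: 0.0077
grasp_force: 40.0
```

```bash
python3 - <<'E'
from tw import *
o=get_obs(); print(o['time_s'],o['tool_pos'],o['tool_rot'],o['qpos'].round(1))
tw([.7048,.0261,.186],[-165,0,93],1)
s=cam('side'); save(s,'s2.png',(150,110,340,310),3)
E
```

```text
19.0 [0.70721276 0.01628772 0.19342619] [-164.98879255    0.33701628   92.25580213] [-22.4  42.5  36.1  59.5 -20.5  99.2  10.6]
1 x [0.0099, 0.0, 0.0077, -0.0002, 0.0023, -0.0141] total [0.0099, 0.0, 0.0077, -0.0002, 0.0023, -0.0141]
```

View pics/s2.png

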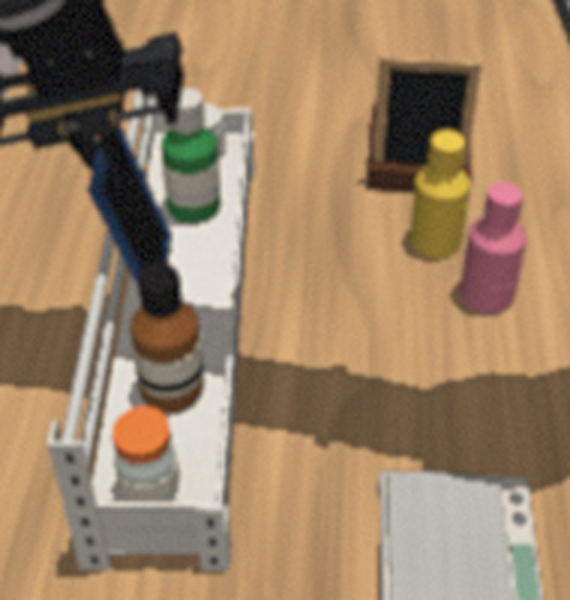

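Emit:
play_rows(
  steps=[
    [[0.005,0,0,0,0.001,-0.007,0],[0.005,0,0,0,0.001,-0.007,0],[0,0.001,0.004,0,0,0,0],[0,0.001,0.003,0,0,0,0],[0,0,0.001,0,0,0,0],[0,0,0.001,0,0,0,0],[0,0,0,0,0,0,0]],
  ],
)

```text
time_s: 19.75
tool_pos: [0.7059, 0.0264, 0.187]
tool_rot: [-165.2, -0.0, 93.0]
force: [0.1, 0.0, -1.8]
grip_width: 0.0075
grasp_force: 40.0
```

Emit:
play_rows(
  steps=[
    [[0,0,0.001,0,0,0,0],[0,0,0.001,0,0,0,0],[0,0,0,0,0,0,0]],
  ],
)

```text
time_s: 20.05
tool_pos: [0.7054, 0.0265, 0.185]
tool_rot: [-165.2, -0.1, 93.0]
force: [-0.9, 0.2, -1.0]
grip_width: 0.0077
grasp_force: 40.0
```

Emit:
play_rows(
  steps=[
    [[0,0,0.001,0,0,0,0],[0,0.001,0.001,0,0,0,0],[0,0,0,0,0,0,0]],
  ],
)

```text
time_s: 20.35
tool_pos: [0.7059, 0.0265, 0.1827]
tool_rot: [-165.2, -0.0, 93.0]
force: [0.1, -0.3, -1.0]
grip_width: 0.0077
grasp_force: 40.0
```

Emit:
play_rows(
  steps=[
    [[0,0,0.001,0,0,0,0],[0,0,0,0,0,0,0]],
  ],
)

```text
time_s: 20.55
tool_pos: [0.7058, 0.0265, 0.1821]
tool_rot: [-165.2, -0.1, 93.0]
force: [0.1, 0.2, -2.3]
grip_width: 0.0076
grasp_force: 40.0
```

Emit:
play_rows(
  steps=[
    [[0,0.001,0,0,0,0,0],[0,0.001,-0.001,0,0,0,0],[0,0,0,0,0,0,0]],
  ],
)

```text
time_s: 20.85
tool_pos: [0.7081, 0.0267, 0.1824]
tool_rot: [-165.2, -0.0, 93.0]
force: [0.9, -0.4, -1.8]
grip_width: 0.0078
grasp_force: 40.0
```

Emit:
play_rows(
  steps=[
    [[0,0.001,0,0,0,0,0],[0,0,0,0,0,0,0]],
  ],
)

```text
time_s: 21.05
tool_pos: [0.7087, 0.0267, 0.1822]
tool_rot: [-165.2, -0.1, 93.0]
force: [-0.4, -0.1, -1.1]
grip_width: 0.0079
grasp_force: 40.0
```

Emit:
play_rows(
  steps=[
    [[0,0.001,0,0,0,0,0],[0,0.001,-0.001,0,0,0,0],[0,0,0,0,0,0,0]],
  ],
)

```text
time_s: 21.35
tool_pos: [0.709, 0.0267, 0.1821]
tool_rot: [-164.9, -0.1, 93.0]
force: [-6.6, -0.5, -1.3]
grip_width: 0.0077
grasp_force: 40.0
```

Emit:
play_rows(
  steps=[
    [[0,0.001,0,0,0,0,0],[0,0,0,0,0,0,0]],
  ],
)

```text
time_s: 21.55
tool_pos: [0.7091, 0.0267, 0.1821]
tool_rot: [-164.7, -0.1, 93.0]
force: [-8.7, 0.3, 0.6]
grip_width: 0.0076
grasp_force: 40.1
```

Emit:
play_rows(
  steps=[
    [[0,-0.001,0.0005,0,0,0,0],[0,0,0.0005,0,0,0,0],[0,0,0.0005,0,0,0,0],[0,0,0,0,0,0,0]],
  ],
)

```text
time_s: 21.95
tool_pos: [0.7089, 0.0267, 0.1821]
tool_rot: [-165.0, -0.1, 93.0]
force: [-5.4, 0.7, 2.4]
grip_width: 0.0079
grasp_force: 40.0
```

Emit:
play_rows(
  steps=[
    [[0,-0.001,0.0005,0,0,0,0],[0,0,0.0005,0,0,0,0],[0,0,0,0,0,0,0]],
  ],
)

```text
time_s: 22.25
tool_pos: [0.7088, 0.0266, 0.1817]
tool_rot: [-165.1, -0.1, 93.0]
force: [-4.9, 0.6, 5.8]
grip_width: 0.0076
grasp_force: 40.0
```

Emit:
play_rows(
  steps=[
    [[0,0,0,0,0,0,0.009],[0,0,0,0,0,0,0.012],[0,0,0,0,0,0,0.018],[0,0,0,0,0,0,0.026],[0,0,0,0,0,0,0.03],[0,0,0,0,0,0,0.03]],
  ],
)

```text
time_s: 22.85
tool_pos: [0.7096, 0.0268, 0.1804]
tool_rot: [-165.2, -0.0, 93.0]
force: [-1.0, 0.1, -0.8]
grip_width: 0.0281
grasp_force: 0.0
```

```bash
python3 - <<'E'
from h import *
o=get_obs(); print(o['time_s'],o['grasp_force'],o['force'],o['grip_width'])
s=cam('side'); save(s,'s3.png',(150,110,290,310),3)
E
```

```text
22.85 0.0 [-0.97132392  0.1204146  -0.79565365] 0.028080625523238686
```

View pics/s3.png

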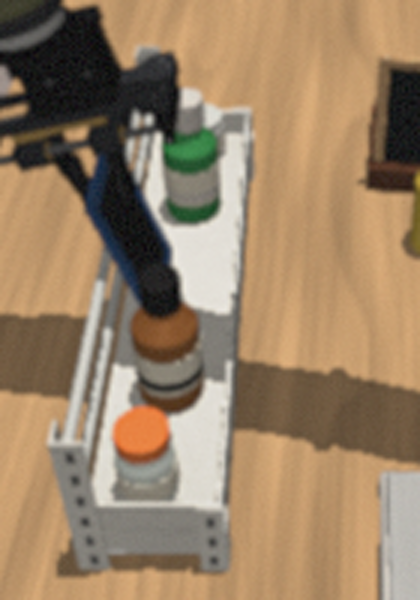

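The slate leans on the bar, free of the pads, in the middle of the ledge at about (192,185) native, with amber (206,228) and green (214,165) upright on either side. I withdraw along the slate.

Emit:
play_rows(
  steps=[
    [[0,0,-0.004,0,0,0,0.03],[0,0,-0.01,0,0,0,0.03],[0,0,-0.015,0,0,0,0.03],[0,0,-0.02,0,0,0,0.03],[0,0,-0.015,-0.04,0,0,0.03],[0,0,-0.02,-0.05,0,0,0.03],[0,-0.01,-0.03,-0.05,0,0,0.03],[0,-0.02,-0.03,-0.05,0,0,0.03],[0,-0.03,-0.02,0,0,0,0.03],[0,-0.04,0,0,0,0,0.03],[0,-0.04,0,0,0,0,0.03],[0,-0.02,0,0,0,0,0.03]],
  ],
)

```text
time_s: 24.1
tool_pos: [0.5784, 0.0187, 0.356]
tool_rot: [-176.3, -0.2, 93.0]
force: [0.1, 0.7, -0.8]
grip_width: 0.0301
grasp_force: 0.0
```

```bash
python3 - <<'E'
from fit import *
o=get_obs(); print(o['time_s'],o['tool_pos'],o['qpos'].round(1))
s=cam('side'); S=cam('scene'); 
a=S['frame'][120:340,100:400]; b=s['frame'][110:330,150:340]
cv2.imwrite('pics/end.png',cv2.resize(np.hstack([a,b])[:,:,::-1],None,fx=1.6,fy=1.6,interpolation=cv2.INTER_CUBIC))
e=np.radians(3); ex=np.array([np.cos(e),np.sin(e),0]); L=np.array([.656,.0235,0])
for n,c in(('scene',S),('side',s)):
    for k in('green_bottle','amber_bottle','blue_slate'): print(n,k,[(round(float(d['p']),2),d['extent']) for d in silhouettes(n,k)])
    # predicted slate pose box corners, lean 15
    t=np.radians(15); d=ex*np.sin(t)+np.array([0,0,np.cos(t)]); ey=np.array([-ex[1],ex[0],0]); f=L+ex*.0215+[0,0,.061]
    q=proj(c,[f+sy*.055*ey+h*d for sy in(-1,1) for h in(0,.16)]); print('pred slate',q.min(0).round(),q.max(0).round())
E
```

```text
24.1 [0.57835533 0.01872637 0.3559562 ] [-37.3  12.6  40.5  78.5  -8.   95.6   5.2]
scene green_bottle [(0.89, [181.6, 157.6, 211.6, 202.7]), (0.76, [272.4, 230.8, 295.7, 275.7]), (0.62, [178.2, 188.6, 202.4, 234.6])]
scene amber_bottle [(0.73, [321.5, 148.6, 347.7, 200.9]), (0.24, [226.0, 131.9, 385.5, 334.7])]
scene blue_slate [(0.7, [306.1, 189.9, 353.6, 243.7])]
pred slate [305. 187.] [352. 245.]
side green_bottle [(0.91, [288.8, 155.6, 305.5, 194.9]), (0.77, [304.5, 172.4, 325.7, 218.2]), (0.76, [204.4, 138.0, 224.9, 185.8])]
side amber_bottle [(0.81, [193.1, 198.7, 219.6, 249.9])]
side blue_slate [(0.96, [175.6, 154.8, 207.8, 204.2]), (0.38, [167.3, 126.7, 237.7, 300.4])]
pred slate [179. 153.] [205. 221.]
```

View pics/end.png

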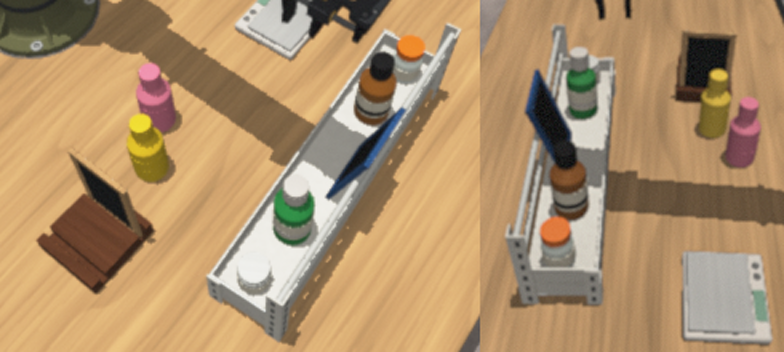

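The slate's mask, (306–354, 190–244), matches the predicted 15° lean. Both bottles stand upright on either side of it, and the jar, tin and wood slate have not moved. I hand in.

```bash
python3 -c "
from cell import sign_off; print(sign_off())"
```

```text
the job is handed in; nothing more can be done
None
```

I set out the refill display and handed it in at about 24 s: both bottles stand upright on either side of the blue slate, which leans back about 15° on the bar; no verdict came back.

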